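Park the ring gauge, then hold the sprung box cover just below its balance point

ROBOT

A 6-joint arm with a two-finger parallel gripper is mounted at the origin on a cart in front of the work surface, level with it; the furniture and walls round the work are solid. World frame = base frame: x ahead of the robot, y to its left, z up, the work surface at z = 0. Lengths are in m, angles in degrees, forces in N, time in s.
With the tool pointing down it reaches from about 0.425 to 0.95 m from the base axis. Payload 14.7 kg.
Tool frame: the origin (TCP) lies at the very end of the fingers, on their centre line; the grasp point (between the pads) lies 19 mm behind it (env.grasp_offset is the distance from the TCP to the grasp point, in m); z points along the fingers, x is the direction in which the jaws open and shut, and the axes are right-handed (so a half turn about z gives the same grasp; the last joint's range is limited). The gripper opens to 85 mm and grips with 20 to 120 N. Pads are 22 mm wide; open, the fingers measure 114 mm over their backs; the gripper's body (76 mm by 85 mm) begins 54 mm behind the grasp point. The pads swing forward as they close: fully open they stand 13 mm farther back than shut.
Start: joints at [-72.456, 27.513, 91.461, -0, 61.026, -2.67], TCP at [0.225, -0.61, 0.231] pointing down, gripper open.
Joint ranges: [-157.49, 157.49], [-46.99, 117.5], [13.45, 153.17], [-89.5, 269.5], [5.16, 153.95], [-167.48, 167.48]. Speed limits (degrees/s): [108.29, 108.29, 136.94, 172.46, 172.46, 172.46].

INTERFACE

Orientations are given as [roll, pitch, yaw] about the fixed x, y, z axes, in that order (R = Rz(yaw) Ry(pitch) Rx(roll)).
In Python, from station import readout, vision, ticket, env gives the robot as it stands. The module is installed in compiled form; this text tells all that it offers.
- The arm moves only by the tool step_arm, never from a script. Its argument "motion" is a list of rows, each a list of 5 numbers: the finger opening in mm, from 0 to 85.4, then the shift along the tool's x, y, z in mm, then the turn about the tool's z in rad. A call has 1 to 5 rows; each row shifts and turns the commanded pose from where the row before left it, along the tool's axes as they then stand; what a row does not reach is not made up. A row lasts 1/8 s, in which the tool goes at most 62.5 mm and 10.7 degrees, less where a joint would pass 70% of its speed; a pose out of reach is approached as far as the arm can. A call is refused whole if a number of a shift passes 62.5 or a number of a turn 0.188, either way. A call with a gripper value outside its range is refused whole. The fingers move at their own pace and stop on an object; "squeeze" is the grip in N (left out, the last holds). Time passes only in rows, so rows that do not move let the fingers close. It gives the time, the measured TCP pose, the force and the opening at its end, in the units of the state.
- readout.state(): the state, without advancing time (a new reading comes with each control period).
- vision.grab_frame(name): name is "scene" or "top"; returns the picture (384x512x3 uint8, blue, green, red); there is no depth.
- vision.camera_info(name): a dict with "intrinsics" (3x3 intrinsics, pixels), "T" (4x4, takes a point from camera to world coordinates). Camera axes: x right, y up, looking along -z (the intrinsics and any distortion apply to the point x, -y, -z); pixel columns grow to the right and rows downward; lengths in m; the calibration is good to about 2 mm. A picture is of the moment at which its call begins. camera_info takes no time and is no camera call.
- ticket.job_done(): hands the job in, once; it reports no verdict.
The state is a dict: "time": time; "joint_pos": joint angles; "joint_velocities": joint speeds; "joint_torque": joint torques, N m; "position": TCP position; "orientation": TCP orientation; "ft_force": force on the tool from outside, world axes, zero at the start; "ft_torque": the same for the moment, N m; "opening": opening from 0.0 (shut) to 1.0 (fully open).
Only numpy, scipy, OpenCV 4.12 (cv2) and the standard library are available. Lean on these libraries where they do the work, as an engineer would, in place of code of your own. Each camera call takes 0.05 s, during which the arm holds its last target.

TASK

The ring gauge lying on the closed cover of the steel gauge box must come off before the box is opened: thread it down onto the slim one of the two gauge posts until it sits on the post's shoulder, and let go of it. Then raise the sprung cover by its bar handle past its balance point (about 55 degrees open) without letting it spring right up to its stop, bring it back and keep holding it still just below the balance point, at about 45 to 53 degrees, so that a colleague can reach inside. Finish while holding the cover there; do not shift the drilled steel block and the screwdriver lying about.

Things in the scene. Friction and masses are not known exactly. Their poses are not given: they have to be found in the camera images.
- gauge_box: fixed grey sheet-steel box, 170 (x) x 200 (y) x 75 mm high, with a plain aluminium cover hinged along its far top edge. Origin: centre of its underside, on the bench; its -x axis points out of the front, where the handle is; z up. Closed, the flat cover is about 176 x 206 mm, its top face 83 mm above the bench. Two fixed workpieces inside
- hinge (a point): centre of the cover's hinge axis, fixed to the box at its frame's x = +95 mm, y = 0, z = 76 mm; the axis runs along the box's y axis
- cover (a joint): opening angle of the cover in rad: 0 closed, grows as the handle swings up and away from the robot, stop at 1.5. Balance point 0.96 rad (55 degrees): below it the cover falls shut by itself, above it the spring throws it open; hardly any friction. Lifting at the bar takes less than 4 N anywhere
- cover_bar (a point): middle of the cover's handle: round steel bar 12 mm thick, 100 mm long, along the box's y, on an arm at either end; moves with the cover. Closed: 103 mm above the bench, 20 mm above the cover's top, 38 mm ahead of its front edge, 223 mm ahead of and 27 mm above the hinge axis, air all round. Axes turn with the cover. Gripped across from above, it can turn between the pads of an upright gripper
- ring_gauge: plain steel ring, 45 mm outside diameter, 16 mm high, bore 19 mm, 0.16 kg, lying flat on the cover at the start. Origin: centre of its underside, z along its bore. It can be gripped across its outside in any direction
- post_slim: fixed gauge post: steel pin 14 mm in diameter with a tapered tip, top 50 mm above the bench, on a round foot 60 mm across whose shoulder (36 mm across) is 12 mm above the bench. The ring's bore fits it with 2 mm to spare all round. Origin: centre of its underside on the bench, z up along the pin
- post_stout: fixed gauge post like the slim one, with the same foot and height, but a pin 26 mm in diameter: too thick for the ring. Origin: centre of its underside
- steel_block: loose bystander: drilled steel block, 51 x 76 x 25 mm, lying on the bench beyond the posts. Origin: centre of its underside
- screwdriver: loose bystander: screwdriver, 16 x 145 x 16 mm, lying on the bench between the box and the posts. Origin: centre of its underside
Not all that is in view belongs to the job. What is shaped like the post_slim but blue or pink is not meant.

How it is judged (in metres and radians):
On the way, in this order (a step that is already met when the one before it is completed fails the run):
1. the ring gauge sits on the shoulder of the slim post, let go, with the cover still closed (horizontal distance between ring_gauge and post_slim below 0.006 m and z of ring_gauge in the frame of post_slim below 0.016 m and contact force between the fingers and ring_gauge below 0.1 N and value of joint cover below 0.08 rad), for 0.2 s.
2. the cover has been raised past its balance point (value of joint cover above 0.98 rad), for 0.1 s.
At the end, for the whole second after the job is handed in: The fingers hold the cover still between 0.72 and 0.95 rad open (41 to 54 degrees; balance point 0.96 rad), with no loose thing propping it, and the ring gauge rests on the slim post's shoulder (within 6 mm of its axis, underside less than 16 mm above the bench) (value of joint cover between 0.72 and 0.95 rad and velocity of joint cover between -0.05 and 0.05 rad/s and contact force between the fingers and gauge_box above 0.2 N and contact force between each of ring_gauge, screwdriver, steel_block and gauge_box below 0.1 N and horizontal distance between ring_gauge and post_slim below 0.006 m and z of ring_gauge in the frame of post_slim below 0.016 m and linear speed of ring_gauge below 0.03 m/s); the arm keeps its last pose, push and grip.
It fails at once if the cover springs right up towards its stop (more than 1.4 rad) (value of joint cover above 1.4 rad).
It fails at once if the drilled steel block or the screwdriver is shifted by more than 30 mm (distance of any of steel_block, screwdriver from where it was at the start of the episode above 0.03 m).
It also fails if it takes over 64 s, if anything falls off the work surface, if the arm or the gripper's body presses on something with over 40 N, if the wrist force passes 120 N, or if a joint passes its speed limit or range.

## Working session

There is one attempt and no reset: what is moved stays moved. The work goes in short steps, Python scripts to look and compute and a tool call to move; the robot and the scene stay as the last step left them, time stands still between calls to the robot, and variables do not carry over. Pictures are saved under pics/ and viewed, and the job is handed in when it is done.

Besides the shell and the picture viewer there is one more tool, called as a command line: name --pt "numbers of a row" for each row, then --argument value for the rest. step_arm: Moves the arm, as the interface text tells. Its arguments: {"type":"object","properties":{"motion":{"type":"array","items":{"type":"array","items":{"type":"number"}}},"squeeze":{"type":"number"}},"required":["motion"]}

```bash
mkdir -p pics
python3 - <<'E'
from station import readout, vision, ticket, env
import cv2,numpy as np
for n in("scene","top"):
    i=vision.camera_info(n);print(n,np.array(i["intrinsics"]).round(1).tolist(),np.array(i["T"]).round(4).tolist(),i.keys())
    cv2.imwrite(f"pics/{n}0.png",vision.grab_frame(n))
print(readout.state(),env.grasp_offset)
E
```

```text
scene [[490.6, 0.0, 257.9], [0.0, 490.6, 191.2], [0.0, 0.0, 1.0]] [[0.4556, 0.3922, -0.7991, -0.2399], [-0.8899, 0.2214, -0.3987, -0.5348], [0.0206, 0.8928, 0.4499, 0.5745], [0.0, 0.0, 0.0, 1.0]] dict_keys(['intrinsics', 'T'])
top [[401.7, 0.0, 264.3], [0.0, 401.7, 194.0], [0.0, 0.0, 1.0]] [[0.0189, 0.989, -0.1465, 0.4769], [-0.9998, 0.0192, 0.0008, -0.0888], [0.0036, 0.1465, 0.9892, 0.9979], [0.0, 0.0, 0.0, 1.0]] dict_keys(['intrinsics', 'T'])
{'time': 0.1, 'joint_pos': array([-7.24591763e+01,  2.75475470e+01,  9.14879679e+01,  2.59065210e-03,
        6.10272222e+01, -2.67046712e+00]), 'joint_velocities': array([-0.00249477, -0.11320392, -0.02527251,  0.03272613, -0.07057034,
       -0.07293517]), 'joint_torque': array([ 9.21342835e-04, -9.52254653e+01, -4.31040394e+01, -1.58221219e-04,
        5.16961911e-03,  2.88353669e-05]), 'position': array([ 0.22448576, -0.60962844,  0.23073615]), 'orientation': array([-1.79994814e+02,  6.25634704e-02, -6.97899625e+01]), 'ft_force': array([0.84655303, 0.25044426, 0.28975206]), 'ft_torque': array([-0.02910768, -0.01210784,  0.0144792 ]), 'opening': 1.0005783691057288} 0.0187
```

```bash
ls -la . pics
```

```text
.:
total 12
drwxr-xr-x  3 agent agent 4096 Dec  6 13:35 .
drwxr-xr-x 23 root  root  4096 Dec  6 13:35 ..
drwxr-xr-x  2 agent agent 4096 Dec  6 13:36 pics

pics:
total 548
drwxr-xr-x 2 agent agent   4096 Dec  6 13:36 .
drwxr-xr-x 3 agent agent   4096 Dec  6 13:35 ..
-rw-r--r-- 1 agent agent 298583 Dec  6 13:36 scene0.png
-rw-r--r-- 1 agent agent 251530 Dec  6 13:36 top0.png
```

View pics/scene0.png

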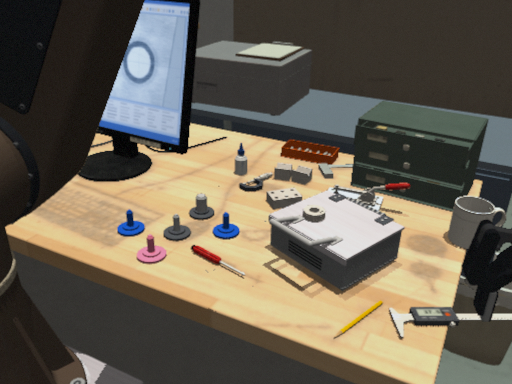

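View pics/top0.png

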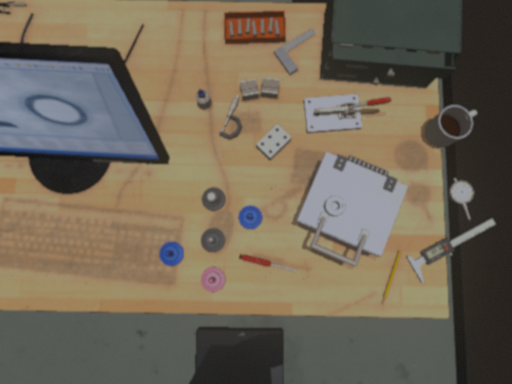

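The top view shows the ring at about (335,206) and the bar handle from (312,247) to (357,262). The grey posts are at (213,199) and (213,240), with the screwdriver at (270,262). I'll enlarge these areas.

Run:
```python
import cv2
t=cv2.imread("pics/top0.png");s=cv2.imread("pics/scene0.png")
cv2.imwrite("pics/c1.png",cv2.resize(t[145:275,290:420],None,fx=4.6,fy=4.6,interpolation=cv2.INTER_CUBIC))
cv2.imwrite("pics/c2.png",cv2.resize(t[180:280,190:310],None,fx=6,fy=6,interpolation=cv2.INTER_CUBIC))
cv2.imwrite("pics/c3.png",cv2.resize(s[180:280,110:250],None,fx=5.5,fy=5.5,interpolation=cv2.INTER_CUBIC))
cv2.imwrite("pics/c4.png",cv2.resize(s[180:300,260:410],None,fx=5,fy=5,interpolation=cv2.INTER_CUBIC))
```

```text
(no output)
```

View pics/c1.png

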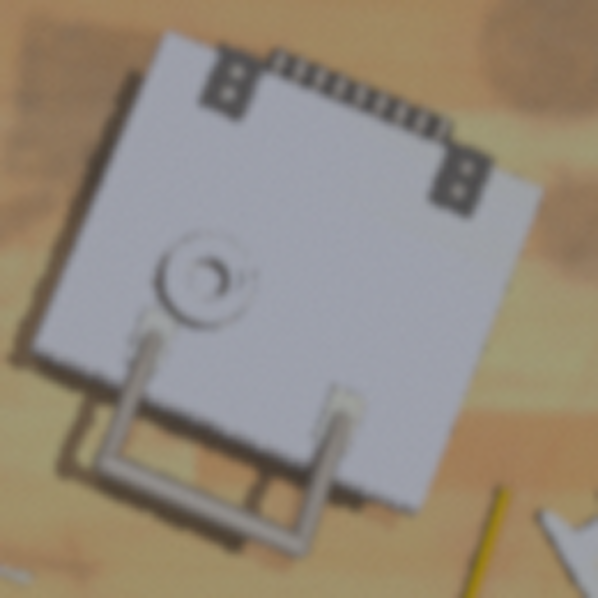

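View pics/c2.png

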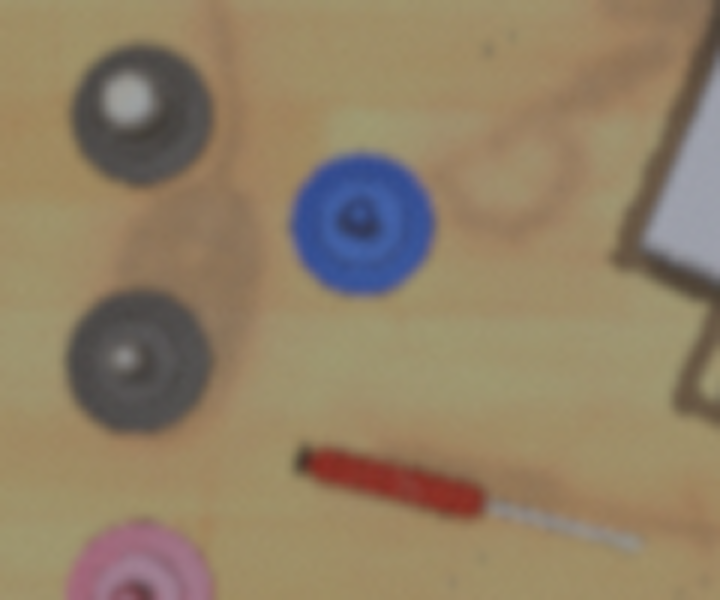

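View pics/c3.png

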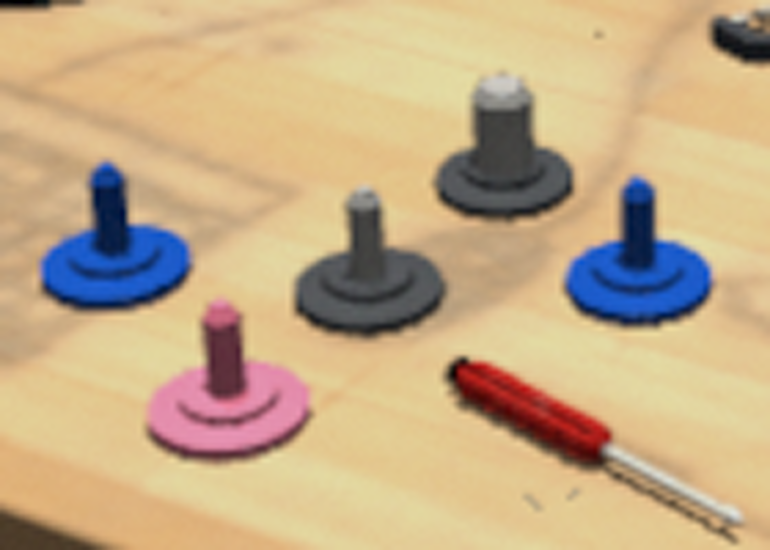

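View pics/c4.png

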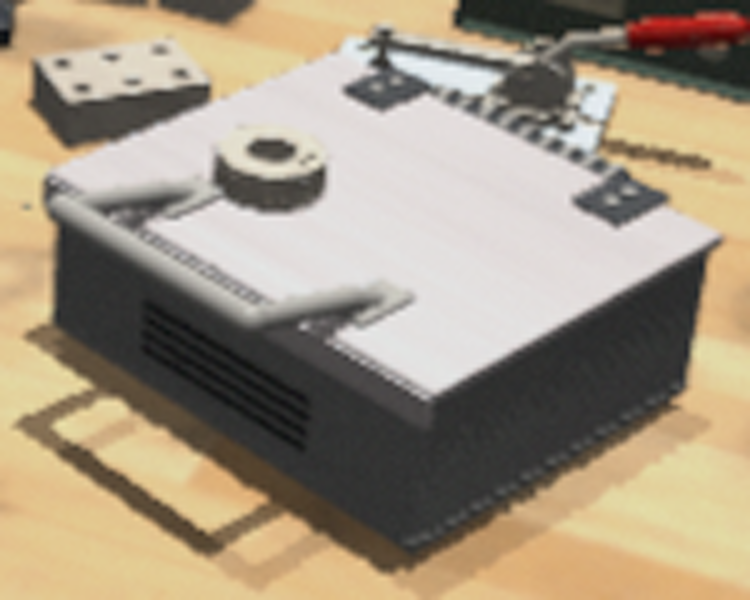

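```bash
cat > h.py <<'E'
import numpy as np
K={'scene':None}
from station import vision
def ray(n,u,v):
    i=vision.camera_info(n);K=np.array(i["intrinsics"]);T=np.array(i["T"])
    d=np.linalg.solve(K,[u,v,1]);d=T[:3,:3]@np.array([d[0],-d[1],-d[2]]);return T[:3,3],d
def atz(n,uv,z):
    o,d=ray(n,*uv);return o+d*(z-o[2])/d[2]
def proj(n,p):
    i=vision.camera_info(n);K=np.array(i["intrinsics"]);T=np.array(i["T"])
    q=T[:3,:3].T@(np.array(p)-T[:3,3]);q=K@np.array([q[0],-q[1],-q[2]]);return q[:2]/q[2]
def cr(u,v,f,x0,y0): return x0+(u+.5)/f-.5,y0+(v+.5)/f-.5
def tri(a,b):
    o1,d1=ray('scene',*a);o2,d2=ray('top',*b)
    s=np.linalg.lstsq(np.c_[d1,-d2],o2-o1,rcond=None)[0]
    p,q=o1+s[0]*d1,o2+s[1]*d2;return (p+q)/2,np.linalg.norm(p-q)
E
python3 - <<'E'
from h import *
np.set_printoptions(precision=4,suppress=True)
c1=lambda u,v:cr(u,v,4.6,290,145);c2=lambda u,v:cr(u,v,6,190,180);c3=lambda u,v:cr(u,v,5.5,110,180);c4=lambda u,v:cr(u,v,5,260,180)
C=[atz('top',c1(*p),.083) for p in[(168,33),(543,187),(415,512),(33,350)]]
print(np.array(C),'centre',np.mean(C,0),[np.linalg.norm(C[i]-C[i-1]) for i in range(4)])
for i,j in((0,3),(1,2),):
    e=C[i]-C[j];print('x yaw',np.degrees(np.arctan2(e[1],e[0])))
for i,j in((0,1),(3,2)):
    e=C[i]-C[j];print('y yaw',np.degrees(np.arctan2(e[1],e[0]))-90)
print('scene corners',[atz('scene',c4(*p),.083) for p in[(350,40),(722,240),(433,398)]])
print('ring',atz('top',c1(207,278),.099),atz('scene',c4(271,149),.099),tri(c4(271,149),c1(207,278)))
b=[atz('top',c1(*p),.106) for p in[(105,463),(300,548)]];print('bar',b,np.mean(b,0),np.linalg.norm(b[0]-b[1]))
b=[atz('scene',c4(*p),.103) for p in[(52,198),(245,318)]];print('bar sc',b,np.mean(b,0))
print('slim tip',atz('top',c2(125,357),.05),atz('scene',c3(364,190),.05),tri(c3(364,190),c2(125,357)))
print('slim foot',atz('top',c2(139.5,361),.005),atz('scene',c3(370,288),.006))
print('driver',[atz('top',c2(*p),.008) for p in[(303,459),(640,545)]])
print('blue',atz('top',c2(363,224),.005),'pink',atz('top',c2(140,592),.005),'stout',atz('top',c2(142,115),.005))
E
```

```text
[[ 0.715  -0.2322  0.083 ]
 [ 0.6392 -0.4206  0.083 ]
 [ 0.4764 -0.3524  0.083 ]
 [ 0.5522 -0.1647  0.083 ]] centre [ 0.5957 -0.2925  0.083 ] [np.float64(0.17621861476743628), np.float64(0.20300926642788375), np.float64(0.17651273666046519), np.float64(0.20245384949743278)]
x yaw -22.540758381794674
x yaw -22.720099288460904
y yaw -21.924724008522915
y yaw -22.00603183402157
scene corners [array([ 0.7295, -0.2331,  0.083 ]), array([ 0.6329, -0.4218,  0.083 ]), array([ 0.473 , -0.3555,  0.083 ])]
ring [ 0.5879 -0.2484  0.099 ] [ 0.5875 -0.2488  0.099 ] (array([ 0.588 , -0.2485,  0.0987]), np.float64(0.00020312278354057))
bar [array([ 0.4968, -0.1977,  0.106 ]), array([ 0.4584, -0.2906,  0.106 ])] [ 0.4776 -0.2441  0.106 ] 0.10053610588479421
bar sc [array([ 0.5026, -0.1917,  0.103 ]), array([ 0.4595, -0.2885,  0.103 ])] [ 0.481  -0.2401  0.103 ]
slim tip [0.5079 0.0349 0.05  ] [0.5064 0.0345 0.05  ] (array([0.5078, 0.0352, 0.0491]), np.float64(0.0005316784394070505))
slim foot [0.5079 0.0347 0.005 ] [0.5051 0.0335 0.006 ]
driver [array([ 0.4695, -0.0334,  0.008 ]), array([ 0.4378, -0.1705,  0.008 ])]
blue [ 0.5658 -0.0554  0.005 ] pink [0.4152 0.031  0.005 ] stout [0.6094 0.0375 0.005 ]
```

step_arm --pt "65 0 0 0 0.186" --pt "65 0 0 0 0.186" --pt "65 0 0 0 0.186" --pt "65 0 0 0 0.184" --squeeze 30

```text
time: 0.6
position: [0.2245, -0.6097, 0.2309]
orientation: [180.0, 0.0, -112.7]
ft_force: [-0.2, 0.5, -0.7]
opening: 0.758
```

```bash
cat > go.py <<'E'
import sys,numpy as np
from station import readout
def rel(target,yaw=None):
    s=readout.state();p=np.array(s['position']);r,pi,y=np.radians(s['orientation'])
    from scipy.spatial.transform import Rotation as Ro
    R=Ro.from_euler('xyz',[r,pi,y]).as_matrix()
    print('t',s['time'],'pos',p.round(4),'rpy',np.degrees([r,pi,y]).round(2),'open',round(s['opening'],3),'F',np.round(s['ft_force'],2),'q',np.round(s['joint_pos'],1))
    if target is not None: print('tool shift mm',(R.T@(np.array(target)-p)*1000).round(1))
    if yaw is not None: print('turn rad',np.radians(-(yaw-np.degrees(y))).round(3))
if __name__=="__main__":
    a=[float(x) for x in sys.argv[1:]]
    rel(a[:3] if len(a)>=3 else None,a[3] if len(a)>3 else None)
E
python3 go.py .588 -.2485 .17 -112.3
```

```text
t 0.6 pos [ 0.2245 -0.6097  0.2309] rpy [ 1.7997e+02  3.0000e-02 -1.1265e+02] open 0.758 F [-0.23  0.48 -0.68] q [-72.5  27.5  91.5   0.   61.   40.2]
tool shift mm [-473.3 -196.4   61.1]
turn rad -0.006
```

step_arm --pt "65 -47 -20 0 0" --pt "65 -47 -20 0 0" --pt "65 -47 -20 0 0" --pt "65 -47 -20 0 0" --pt "65 -47 -20 0 0"

```text
time: 1.23
position: [0.4072, -0.4291, 0.2311]
orientation: [180.0, 0.0, -112.3]
ft_force: [0.1, 0.2, 0.5]
opening: 0.761
```

step_arm --pt "65 -47 -20 12 0" --pt "65 -47 -20 12 0" --pt "65 -47 -20 12 0" --pt "65 -47 -20 12 0" --pt "65 -47 -18 12 0"

```text
time: 1.85
position: [0.5871, -0.2489, 0.1707]
orientation: [180.0, -0.0, -112.3]
ft_force: [0.4, -0.5, 0.1]
opening: 0.762
```

```bash
python3 go.py .588 -.2485 .12 -112.3
```

```text
t 1.85 pos [ 0.5871 -0.2489  0.1707] rpy [ 179.98   -0.   -112.3 ] open 0.762 F [ 0.37 -0.52  0.11] q [-25.7  30.1  96.5  -0.   53.4  86.6]
tool shift mm [-0.7 -0.7 50.7]
turn rad 0.0
```

step_arm --pt "65 -1 -1 30 0" --pt "65 0 0 28 0" --pt "65 0 0 0 0"

```text
time: 2.22
position: [0.586, -0.2488, 0.1112]
orientation: [179.8, 0.0, -112.3]
ft_force: [0.2, -0.4, 1.0]
opening: 0.764
```

```bash
python3 - <<'E'
from station import vision
import cv2
s=vision.grab_frame("scene");cv2.imwrite("pics/c5.png",cv2.resize(s[120:270,240:420],None,fx=4,fy=4,interpolation=cv2.INTER_CUBIC))
E
python3 go.py .588 -.2485 .085 -112.3
```

```text
t 2.275 pos [ 0.5869 -0.2494  0.1128] rpy [ 1.7989e+02  1.0000e-02 -1.1230e+02] open 0.762 F [0.6  0.63 0.86] q [-25.7  34.1  98.9  -0.   47.1  86.6]
tool shift mm [-1.3 -0.7 27.8]
turn rad -0.0
```

View pics/c5.png

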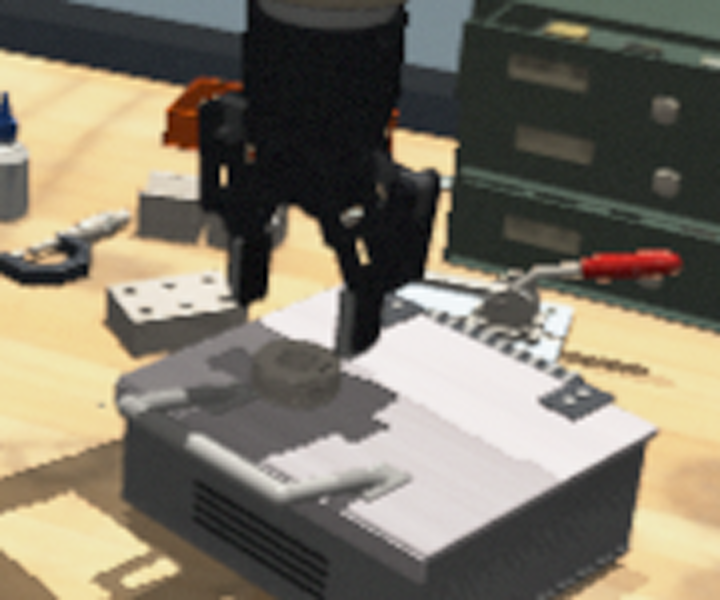

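The fingers straddle the ring, which sits at crop (293,360). I'll lower and close.

step_arm --pt "65 0 0 18 0" --pt "65 -1 0 8 0" --pt "65 0 0 0 0"

```text
time: 2.65
position: [0.5874, -0.2486, 0.0868]
orientation: [179.9, 0.0, -112.3]
ft_force: [-0.2, 0.2, 0.2]
opening: 0.761
```

```bash
python3 go.py .588 -.2485 .085 -112.3
```

```text
t 2.65 pos [ 0.5874 -0.2486  0.0868] rpy [ 179.94    0.   -112.3 ] open 0.761 F [-0.22  0.17  0.19] q [-25.7  36.   99.8   0.   44.2  86.6]
tool shift mm [-0.3 -0.5  1.8]
turn rad -0.0
```

step_arm --pt "40 0 0 1 0" --pt "40 0 0 0 0" --pt "40 0 0 0 0" --pt "40 0 0 0 0" --squeeze 40

```text
time: 3.15
position: [0.5881, -0.2488, 0.0868]
orientation: [-180.0, 0.0, -112.3]
ft_force: [-1.0, 1.2, 6.0]
opening: 0.492
```

step_arm --pt "40 0 0 -20 0" --pt "40 0 0 -40 0" --pt "40 0 0 0 0"

```text
time: 3.52
position: [0.5895, -0.2496, 0.1492]
orientation: [-179.7, -0.0, -112.3]
ft_force: [-0.0, -1.1, -1.0]
opening: 0.489
```

```bash
python3 - <<'E'
from station import vision
import cv2
s=vision.grab_frame("scene");cv2.imwrite("pics/c6.png",cv2.resize(s[100:250,240:420],None,fx=4,fy=4,interpolation=cv2.INTER_CUBIC))
E
python3 go.py .508 .0348 .147 -112.3
```

```text
t 3.575 pos [ 0.5886 -0.2491  0.1475] rpy [-1.7985e+02 -1.0000e-02 -1.1230e+02] open 0.496 F [-0.46 -0.74 -2.13] q [-25.7  31.7  97.6  -0.   50.6  86.6]
tool shift mm [-232.1  182.3    0. ]
turn rad 0.0
```

View pics/c6.png

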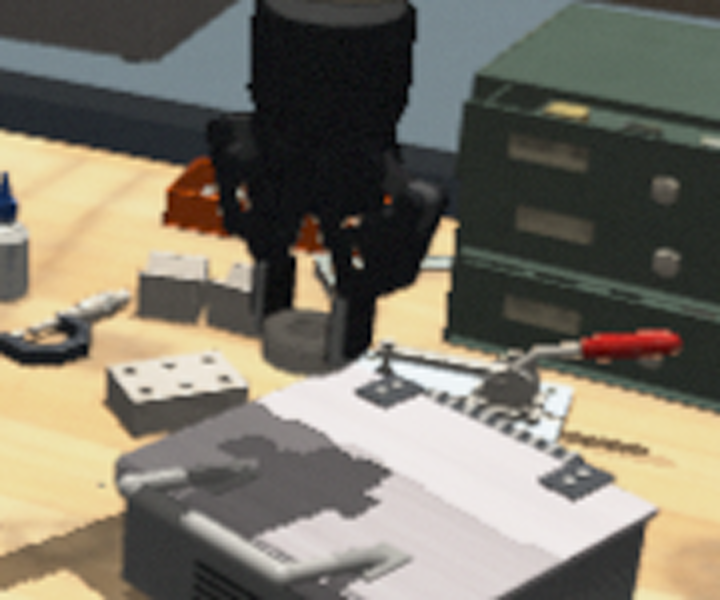

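The ring is held and lifted, at crop (305,342). I'll carry it over the slim post.

step_arm --pt "40 -30 24 0 0" --pt "40 -35 27 0 0" --pt "40 -35 27 0 0" --pt "40 -35 28 0 0" --pt "40 -35 28 0 0"

```text
time: 4.2
position: [0.5272, -0.0393, 0.1453]
orientation: [179.9, -0.0, -112.3]
ft_force: [-0.2, 0.2, -1.4]
opening: 0.489
```

step_arm --pt "40 -35 27 10 0" --pt "40 -27 21 20 0" --pt "40 0 0 25 0" --pt "40 0 0 0 0" --pt "40 0 0 0 0"

```text
time: 4.82
position: [0.5075, 0.0346, 0.0915]
orientation: [180.0, -0.0, -112.3]
ft_force: [0.4, 0.7, -1.3]
opening: 0.489
```

```bash
python3 - <<'E'
from station import vision
import cv2
s=vision.grab_frame("scene");cv2.imwrite("pics/s7.png",cv2.resize(s[130:270,90:270],None,fx=4.4,fy=4.2857,interpolation=cv2.INTER_CUBIC))
s=vision.grab_frame("top");cv2.imwrite("pics/t7.png",cv2.resize(s[180:300,140:290],None,fx=5,fy=5,interpolation=cv2.INTER_CUBIC))
E
python3 go.py .508 .0348 .065 -112.3
```

```text
t 4.925 pos [0.508  0.0345 0.092 ] rpy [-1.7995e+02  2.0000e-02 -1.1234e+02] open 0.489 F [ 0.36 -0.15 -1.52] q [  0.5  27.8 117.   -0.   35.2 112.8]
tool shift mm [-0.2  0.2 27. ]
turn rad -0.001
```

View pics/s7.png

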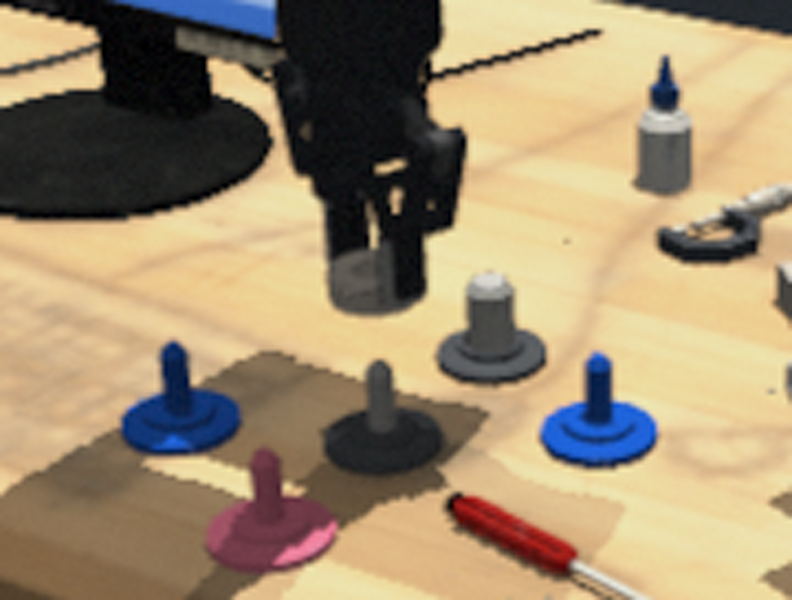

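View pics/t7.png

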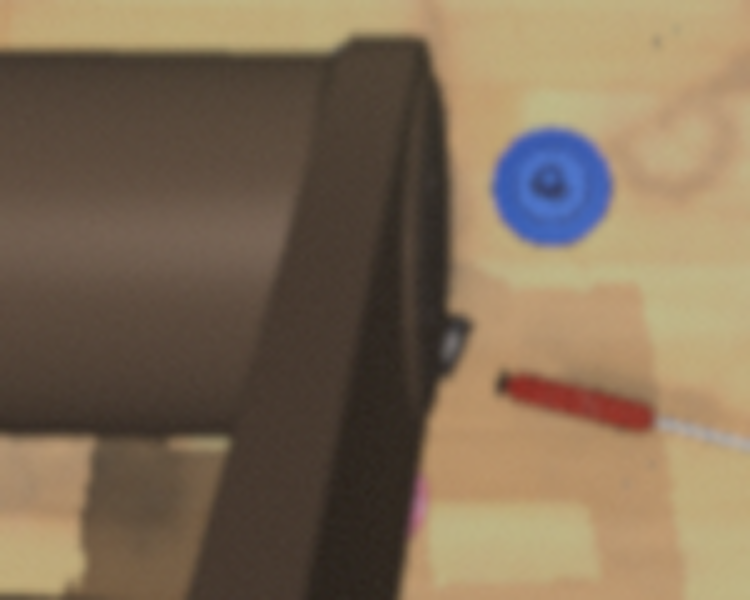

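Run:
```python
from h import *
f=lambda p:((proj('scene',p)-[90,130]+.5)*[4.4,4.2857]-.5).round(1)
a=np.linspace(0,2*np.pi,200)
c=np.array([.508,.0348])
P=np.array([f((c[0]+.0225*np.cos(t),c[1]+.0225*np.sin(t),z)) for t in a for z in(.088,.104)])
print('ring pred min/max',P.min(0),P.max(0))
print('tip pred',f((*c,.05)))
for d in((.003,0),(0,.003)): print(d,f((c[0]+d[0],c[1]+d[1],.088))-f((*c,.088)))
```

```text
ring pred min/max [326.7 245. ] [423.2 315.3]
tip pred [380.5 360.7]
(0.003, 0) [ 3.6 -2.4]
(0, 0.003) [-5.1 -1.3]
```

Run:
```python
from station import vision
import cv2,numpy as np
s=np.mean([vision.grab_frame("scene").astype(float) for _ in range(4)],0)
c=s[170:245,145:205]
c=np.clip((c/255)**.6*255,0,255).astype(np.uint8)
cv2.imwrite("pics/s8.png",cv2.resize(c,None,fx=8,fy=8,interpolation=cv2.INTER_CUBIC))
from h import *
f=lambda p:((proj('scene',p)-[145,170]+.5)*8-.5).round(1)
a=np.linspace(0,2*np.pi,200)
c=np.array([.508,.0348])
P=np.array([f((c[0]+.0225*np.cos(t),c[1]+.0225*np.sin(t),z)) for t in a for z in(.088,.104)])
print('ring pred min/max',P.min(0),P.max(0)); print('tip pred',f((*c,.05)))
P=np.array([f((c[0]+.03*np.cos(t),c[1]+.03*np.sin(t),z)) for t in a for z in(.0,.006)]);print('foot',P.min(0),P.max(0))
for d in((.003,0),(0,.003)): print(d,f((c[0]+d[0],c[1]+d[1],.088))-f((*c,.088)))
```

```text
ring pred min/max [154.5 137.7] [329.8 269.1]
tip pred [252.2 353.7]
foot [150.1 437.5] [371.6 570.5]
(0.003, 0) [ 6.6 -4.5]
(0, 0.003) [-9.3 -2.5]
```

View pics/s8.png

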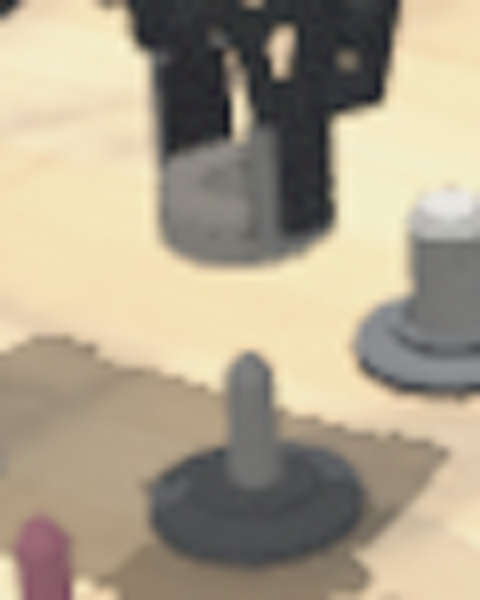

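In the crop the ring spans 157 to about 332 with its bottom at 267. The pin tip is at (249,351), so the ring sits about 0.7 px right of the pin. I'll correct by about 1 to 1.5 mm and descend.

step_arm --pt "40 -1 1 14 0" --pt "40 0 0 18 0" --pt "40 0 0 0 0" --pt "40 0 0 0 0"

```text
time: 5.62
position: [0.5069, 0.0363, 0.0593]
orientation: [180.0, -0.0, -112.3]
ft_force: [-0.2, 0.1, -0.8]
opening: 0.494
```

```bash
cat > look.py <<'E'
import sys,cv2,numpy as np
from station import vision
n,cam,x0,y0,w,h,f=sys.argv[1],sys.argv[2],*map(int,sys.argv[3:8])
s=vision.grab_frame(cam)[y0:y0+h,x0:x0+w]
cv2.imwrite(f"pics/{n}.png",cv2.resize(np.uint8((s/255.)**.6*255),None,fx=f,fy=f,interpolation=cv2.INTER_CUBIC))
E
python3 look.py s9 scene 145 170 60 75 8; python3 go.py .508 .0348 .02
```

```text
t 5.675 pos [0.5071 0.0363 0.0595] rpy [-1.7998e+02  1.0000e-02 -1.1230e+02] open 0.488 F [-0.06 -0.63 -1.45] q [  0.7  30.9 118.2   0.   30.9 113. ]
tool shift mm [ 1.  -1.3 39.5]
```

View pics/s9.png

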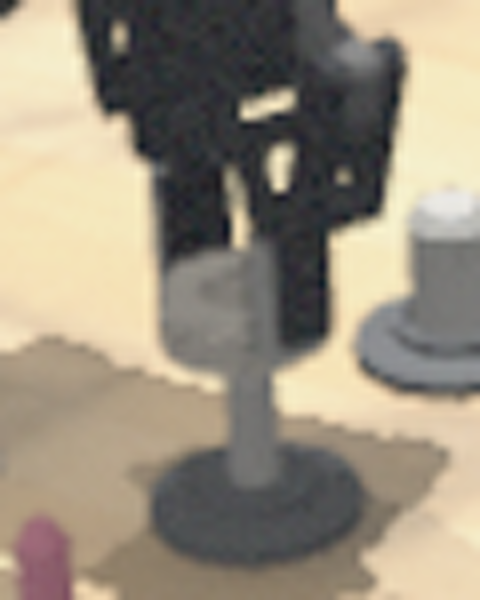

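Ring and pin line up to within about 1 mm: the ring runs 160 to about 330 and the pin centre is at 250. I'll continue down and watch the force.

step_arm --pt "40 0 0 6 0" --pt "40 0 0 6 0" --pt "40 0 0 0 0"

```text
time: 6.05
position: [0.5066, 0.0362, 0.0468]
orientation: [180.0, -0.0, -112.3]
ft_force: [0.3, 0.3, -1.5]
opening: 0.489
```

step_arm --pt "40 0 0 6 0" --pt "40 0 0 6 0" --pt "40 0 0 0 0"

```text
time: 6.42
position: [0.5066, 0.0363, 0.0348]
orientation: [180.0, -0.0, -112.3]
ft_force: [0.4, -0.0, -2.2]
opening: 0.486
```

step_arm --pt "40 0 0 6 0" --pt "40 0 0 6 0" --pt "40 0 0 3 0" --pt "40 0 0 0 0"

```text
time: 6.92
position: [0.5067, 0.0362, 0.02]
orientation: [180.0, -0.0, -112.3]
ft_force: [-0.7, 0.2, -2.0]
opening: 0.491
```

```bash
python3 look.py s10 scene 145 170 60 75 8; python3 go.py .508 .0348 .016
```

```text
t 6.975 pos [0.5069 0.0362 0.0202] rpy [ 179.99   -0.   -112.3 ] open 0.49 F [-0.81 -0.28 -1.12] q [  0.7  35.  119.1  -0.   25.9 113. ]
tool shift mm [ 0.9 -1.6  4.2]
```

View pics/s10.png

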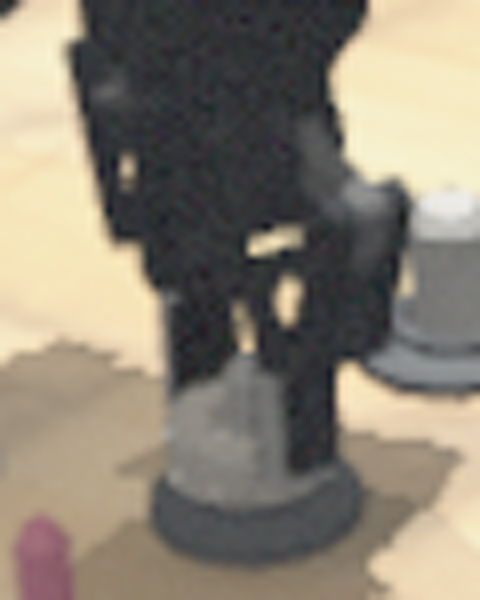

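The ring is on the pin just above the shoulder, at about (240,490). I'll lower a little and release.

step_arm --pt "40 0 0 3 0" --pt "40 0 0 0 0" --pt "58 0 0 0 0" --pt "58 0 0 0 0" --pt "58 0 0 0 0"

```text
time: 7.6
position: [0.507, 0.0362, 0.0174]
orientation: [-180.0, 0.0, -112.3]
ft_force: [0.1, -0.4, -0.4]
opening: 0.679
```

step_arm --pt "58 0 0 0 0" --pt "58 0 0 0 0" --pt "58 0 0 -30 0" --pt "58 0 0 -40 0" --pt "58 0 0 -40 0"

```text
time: 8.22
position: [0.5066, 0.0362, 0.1283]
orientation: [180.0, -0.0, -112.3]
ft_force: [1.1, 0.6, -0.1]
opening: 0.678
```

```bash
python3 look.py s11 scene 145 170 60 75 8; python3 go.py .4785 -.2443 .2 -22.3
```

```text
t 8.275 pos [0.5089 0.0363 0.1328] rpy [-1.7973e+02  1.1000e-01 -1.1229e+02] open 0.679 F [3.87 0.51 6.24] q [  0.7  23.9 115.4   0.   40.4 113. ]
tool shift mm [271.  -78.6 -67.3]
turn rad -1.571
```

View pics/s11.png

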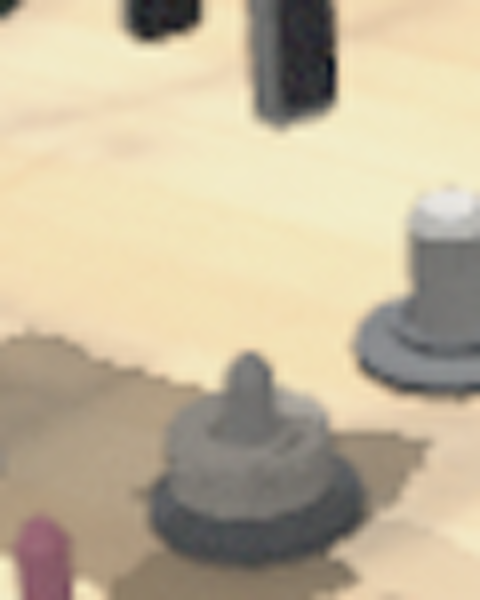

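The ring is seated on the shoulder, with its top ellipse at about (247,415) and the pin through it. I'll turn the gripper and go to the bar.

step_arm --pt "58 0 0 -10 -0.175" --pt "58 0 0 -10 -0.175" --pt "58 0 0 -10 -0.175" --pt "58 0 0 -10 -0.175" --pt "58 0 0 -10 -0.175"

```text
time: 8.9
position: [0.5068, 0.0362, 0.1776]
orientation: [180.0, 0.0, -61.8]
ft_force: [-0.4, -0.1, -0.1]
opening: 0.677
```

step_arm --pt "45 0 0 -10 -0.175" --pt "45 0 0 0 -0.175" --pt "45 0 0 0 -0.175" --pt "45 0 0 0 -0.171" --pt "45 0 0 0 0"

```text
time: 9.52
position: [0.5068, 0.0363, 0.1873]
orientation: [180.0, 0.0, -22.3]
ft_force: [-0.2, -0.2, 0.8]
opening: 0.523
```

```bash
python3 go.py .4785 -.2443 .15 -22.3
```

```text
t 9.525 pos [0.5068 0.0363 0.1873] rpy [ 1.800e+02  1.000e-02 -2.234e+01] open 0.523 F [-0.23 -0.2   0.76] q [  0.7  19.4 112.6   0.   48.   23. ]
tool shift mm [ 80.4 270.3  37.3]
turn rad -0.001
```

step_arm --pt "45 15 50 0 0" --pt "45 15 50 0 0" --pt "45 15 50 0 0" --pt "45 15 50 0 0" --pt "45 15 50 0 0"

```text
time: 10.15
position: [0.4811, -0.2252, 0.1873]
orientation: [-180.0, -0.0, -22.6]
ft_force: [0.9, 0.0, 0.9]
opening: 0.528
```

step_arm --pt "40 5 20 15 0" --pt "40 0 0 20 0" --pt "40 0 0 0 0"

```text
time: 10.52
position: [0.4773, -0.243, 0.1506]
orientation: [-180.0, 0.2, -22.4]
ft_force: [-0.1, 0.2, 0.6]
opening: 0.468
```

```bash
python3 look.py s12 scene 240 110 180 150 4;python3 look.py t12 top 260 170 150 120 5; python3 go.py .4785 -.2443 .084 -22.3
```

```text
t 10.625 pos [ 0.4785 -0.2433  0.1523] rpy [-1.7999e+02  4.0000e-02 -2.2340e+01] open 0.465 F [-0.07  0.71  0.15] q [-30.2  24.2 110.8   0.   45.   -7.8]
tool shift mm [ 0.4  1.  68.3]
turn rad -0.001
```

View pics/s12.png

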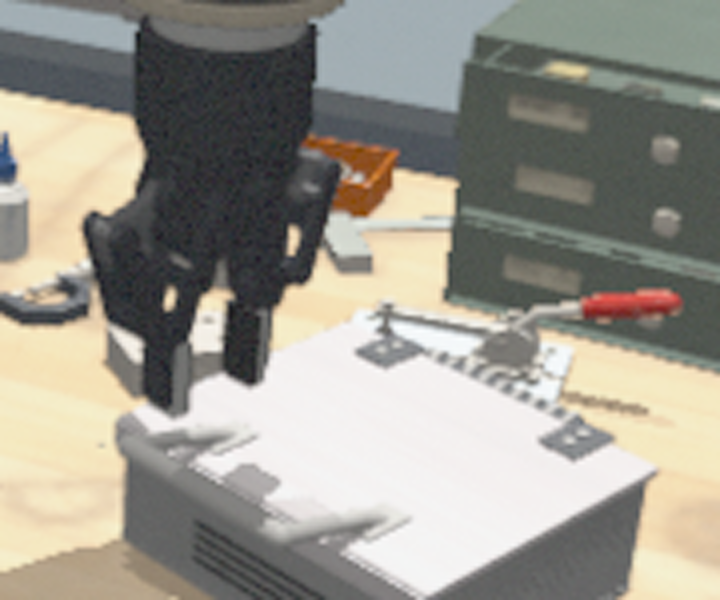

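View pics/t12.png

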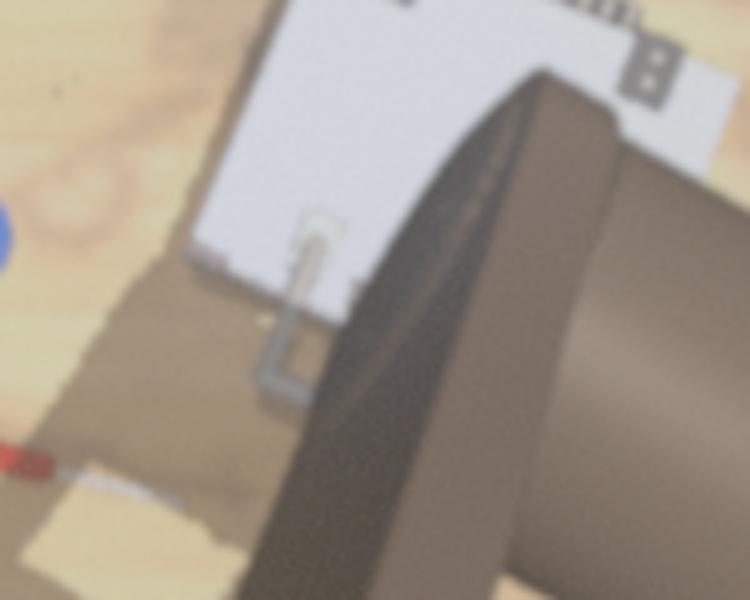

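The open fingers stand above the bar, at crop (165,405) and (245,380). I'll descend over it.

step_arm --pt "40 0 1 20 0" --pt "40 0 0 16 0" --pt "40 0 0 0 0"

```text
time: 11.0
position: [0.4777, -0.2442, 0.1156]
orientation: [-180.0, 0.1, -22.3]
ft_force: [-0.1, 0.5, 0.3]
opening: 0.467
```

```bash
python3 look.py s13 scene 240 150 120 110 6; python3 go.py .4785 -.2443 .084 -22.3
```

```text
t 11.05 pos [ 0.4781 -0.2445  0.1162] rpy [-1.7999e+02  5.0000e-02 -2.2280e+01] open 0.467 F [-0.43  0.33  0.48] q [-30.3  27.3 112.4   0.   40.4  -8. ]
tool shift mm [ 0.3 -0.3 32.2]
turn rad 0.0
```

View pics/s13.png

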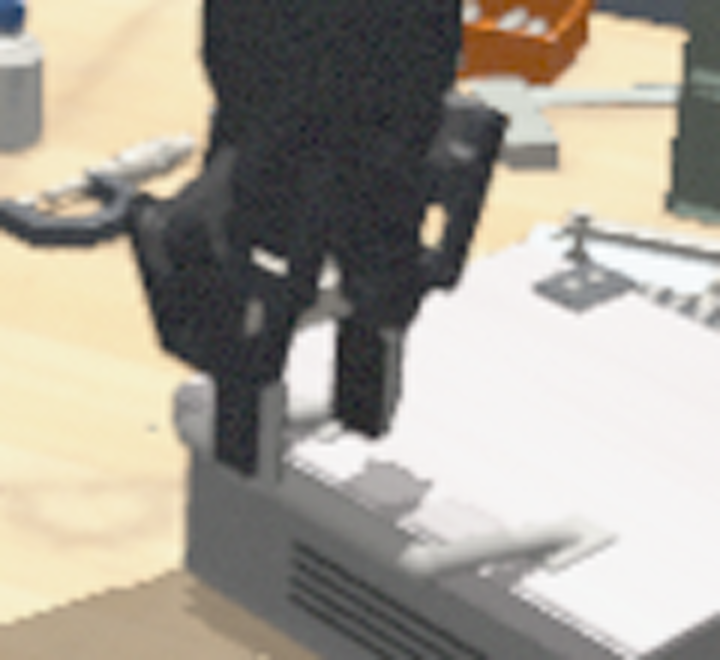

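step_arm --pt "40 0 0 10 0" --pt "40 0 0 0 0"

```text
time: 11.3
position: [0.478, -0.2447, 0.1059]
orientation: [-180.0, 0.0, -22.3]
ft_force: [-0.5, -0.5, -0.1]
opening: 0.467
```

step_arm --pt "40 0 0 10 0" --pt "40 0 0 10 0" --pt "40 0 0 0 0"

```text
time: 11.68
position: [0.4776, -0.2445, 0.0853]
orientation: [-180.0, 0.1, -22.3]
ft_force: [0.0, 0.6, -0.2]
opening: 0.469
```

```bash
python3 look.py s14 scene 240 150 120 110 6; python3 go.py .4785 -.2443 .084 -22.3
```

```text
t 11.725 pos [ 0.4778 -0.2447  0.0858] rpy [-1.7999e+02  6.0000e-02 -2.2290e+01] open 0.469 F [-0.24 -0.71  0.54] q [-30.3  30.  113.6  -0.   36.5  -8.1]
tool shift mm [ 0.5 -0.6  1.8]
turn rad 0.0
```

View pics/s14.png

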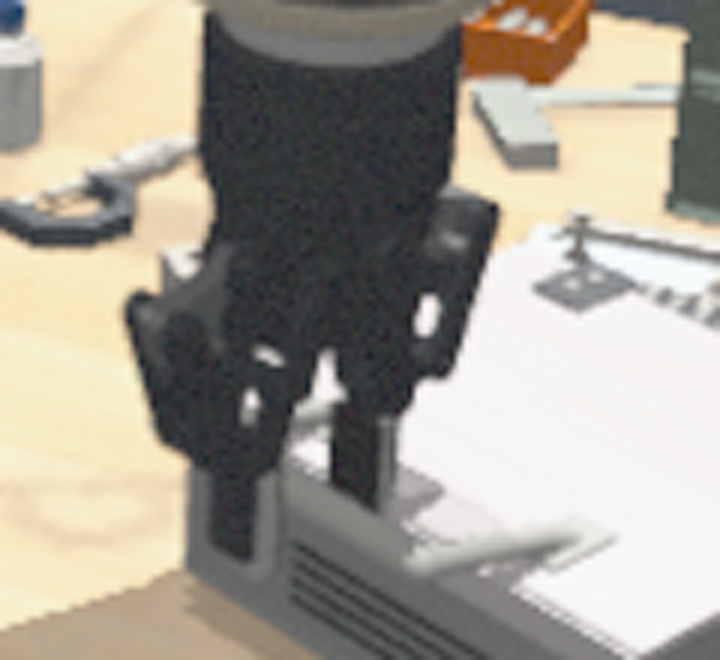

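The fingers stand on both sides of the bar. I'll close.

step_arm --pt "0 0 0 0 0" --pt "0 0 0 0 0" --pt "0 0 0 0 0" --pt "0 0 0 0 0" --squeeze 40

```text
time: 12.22
position: [0.4776, -0.2446, 0.0864]
orientation: [-180.0, 0.1, -22.3]
ft_force: [-4.8, 0.8, 3.0]
opening: 0.126
```

```bash
python3 go.py .4785 -.2443 .084 -22.3;  python3 - <<'E'
import numpy as np
# arc steps in tool x,z (mm), R
pre=None
for th in range(0,66,5):
    a=np.radians(th+np.degrees(np.arctan2(27,223)));r=np.hypot(223,27)
    p=np.array([223-r*np.cos(a),-(r*np.sin(a)-27)])
    print(th,p.round(1),None if pre is None else (p-pre).round(1));pre=p
E
```

```text
t 12.225 pos [ 0.4776 -0.2446  0.0864] rpy [-1.800e+02  6.000e-02 -2.228e+01] open 0.126 F [-4.85  0.82  3.03] q [-30.4  29.9 113.6  -0.   36.6  -8.1]
tool shift mm [ 0.8 -0.6  2.4]
turn rad 0.0
0 [0. 0.] None
5 [  3.2 -19.3] [  3.2 -19.3]
10 [  8.1 -38.3] [  4.9 -19. ]
15 [ 14.6 -56.8] [  6.5 -18.5]
20 [ 22.7 -74.6] [  8.1 -17.8]
25 [ 32.3 -91.7] [  9.6 -17.1]
30 [  43.4 -107.9] [ 11.1 -16.2]
35 [  55.8 -123. ] [ 12.4 -15.1]
40 [  69.5 -137. ] [ 13.7 -14. ]
45 [  84.4 -149.8] [ 14.9 -12.8]
50 [ 100.3 -161.2] [ 15.9 -11.4]
55 [ 117.2 -171.2] [ 16.9 -10. ]
60 [ 134.9 -179.6] [17.7 -8.5]
65 [ 153.2 -186.5] [18.3 -6.9]
```

step_arm --pt "0 1.3 0 -9.7 0" --pt "0 1.9 0 -9.6 0" --pt "0 2.2 0 -9.5 0" --pt "0 2.7 0 -9.5 0" --pt "0 0 0 0 0"

```text
time: 12.85
position: [0.4849, -0.2476, 0.1256]
orientation: [180.0, 0.1, -22.3]
ft_force: [-7.4, 1.0, -0.0]
opening: 0.121
```

```bash
python3 look.py s15 scene 240 110 180 150 4;python3 go.py
```

```text
t 12.9 pos [ 0.4849 -0.2476  0.1253] rpy [ 1.800e+02  7.000e-02 -2.228e+01] open 0.123 F [-7.54  0.54 -0.38] q [-30.2  27.  111.1  -0.   42.   -7.9]
```

View pics/s15.png

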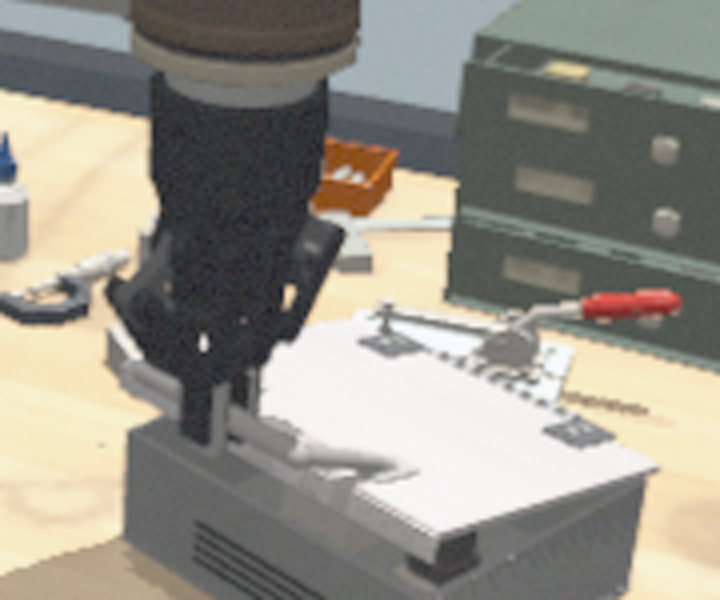

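The cover is opening, about 10°, with the bar between the pads at about (215,405). I'll continue along the arc.

step_arm --pt "0 3.1 0 -9.3 0" --pt "0 3.4 0 -9.2 0" --pt "0 3.8 0 -9 0" --pt "0 4.3 0 -8.8 0" --pt "0 4.6 0 -8.6 0"

```text
time: 13.52
position: [0.5019, -0.2546, 0.1702]
orientation: [180.0, 0.2, -22.3]
ft_force: [-10.6, 1.2, 3.3]
opening: 0.123
```

step_arm --pt "0 5 0 -8.5 0" --pt "0 5.4 0 -8.2 0" --pt "0 5.7 0 -8 0" --pt "0 6 0 -7.7 0" --pt "0 6.4 0 -7.4 0"

```text
time: 14.15
position: [0.5272, -0.265, 0.2103]
orientation: [180.0, 0.3, -22.3]
ft_force: [-23.4, 6.1, 17.2]
opening: 0.122
```

```bash
python3 look.py s16 scene 240 60 180 150 4;python3 go.py
```

```text
t 14.2 pos [ 0.5281 -0.2654  0.2114] rpy [179.99   0.23 -22.27] open 0.123 F [-23.17   7.33  19.82] q [-29.6  24.1 100.5  -0.   55.6  -7.3]
```

View pics/s16.png

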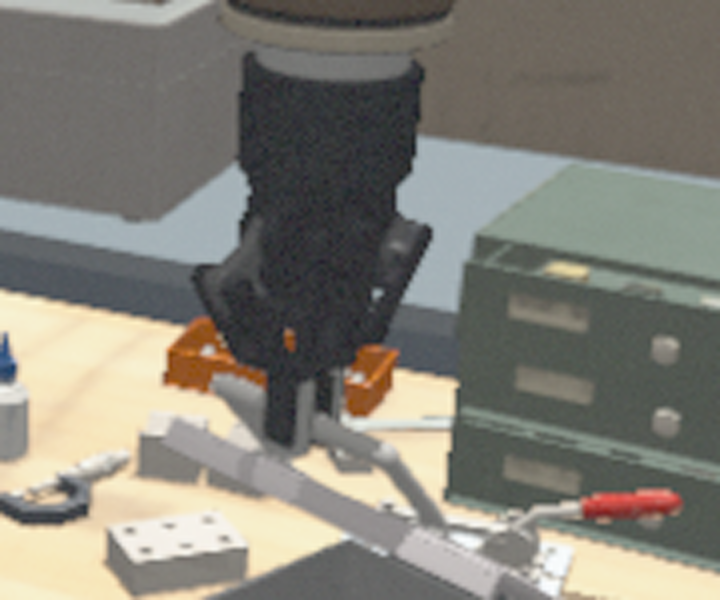

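Contact force has grown to about 30 N and points radially outward, so my commanded arc is slightly tight. I'll relieve it.

step_arm --pt "0 -1.2 0 -1.2 0" --pt "0 0 0 0 0"

```text
time: 14.45
position: [0.528, -0.2654, 0.2115]
orientation: [180.0, 0.0, -22.3]
ft_force: [-9.1, 1.0, 5.6]
opening: 0.124
```

```bash
python3 go.py
```

```text
t 14.45 pos [ 0.528  -0.2654  0.2115] rpy [ 1.7999e+02  5.0000e-02 -2.2280e+01] open 0.124 F [-9.11  1.03  5.57] q [-29.6  24.  100.6  -0.   55.4  -7.3]
```

step_arm --pt "0 6 0 -7.6 0" --pt "0 6.5 0 -7.2 0" --pt "0 6.9 0 -6.8 0" --pt "0 7.2 0 -6.5 0" --pt "0 0 0 0 0"

```text
time: 15.08
position: [0.554, -0.2761, 0.2394]
orientation: [180.0, -0.1, -22.3]
ft_force: [-5.5, -2.7, 1.8]
opening: 0.126
```

```bash
python3 look.py s17 scene 240 60 180 150 4;python3 go.py
```

```text
t 15.125 pos [ 0.5535 -0.2759  0.239 ] rpy [ 1.7998e+02 -2.0000e-02 -2.2280e+01] open 0.119 F [-5.84 -1.78  1.8 ] q [-29.3  24.5  95.3  -0.   60.1  -7. ]
```

View pics/s17.png

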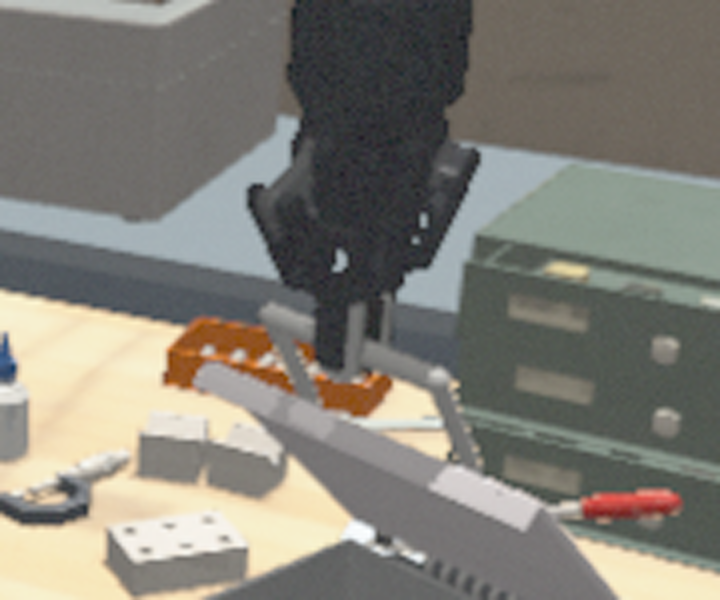

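The cover is at about 45° with low force. I'll continue past balance.

step_arm --pt "0 7.6 0 -6 0" --pt "0 7.9 0 -5.7 0" --pt "0 8.1 0 -5.4 0" --pt "0 8.4 0 -5 0" --pt "0 0 0 0 0"

```text
time: 15.75
position: [0.5834, -0.2882, 0.2616]
orientation: [180.0, -0.1, -22.3]
ft_force: [-6.8, -1.1, 8.2]
opening: 0.124
```

step_arm --pt "0 8.6 0 -4.6 0" --pt "0 8.9 0 -4.2 0" --pt "0 4.5 0 -1.9 0" --pt "0 0 0 0 0"

```text
time: 16.25
position: [0.6038, -0.2966, 0.2721]
orientation: [180.0, -0.1, -22.3]
ft_force: [-6.5, -2.4, 8.1]
opening: 0.122
```

```bash
python3 look.py s18 scene 240 30 180 150 4;python3 go.py
```

```text
t 16.3 pos [ 0.6036 -0.2964  0.2721] rpy [ 1.7998e+02 -4.0000e-02 -2.2290e+01] open 0.117 F [-5.64 -1.51  8.6 ] q [-28.7  27.4  85.6  -0.   66.9  -6.4]
```

View pics/s18.png

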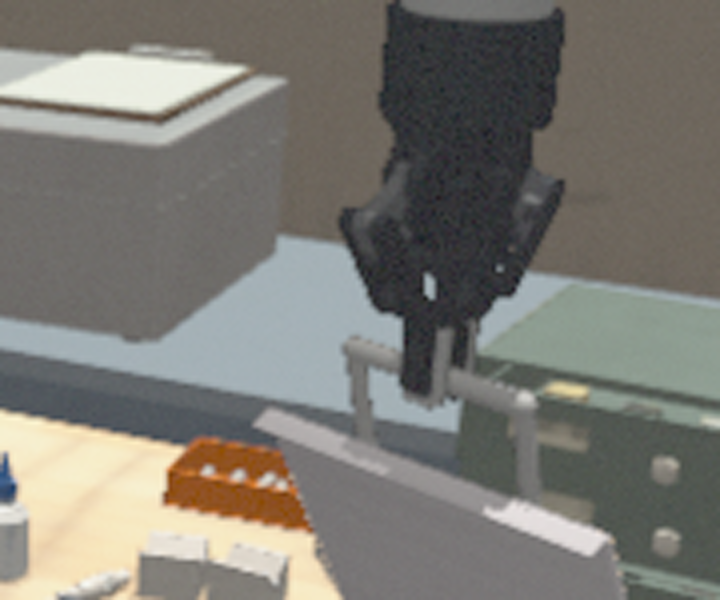

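```bash
cat > ang.py <<'E'
from h import *
import sys
# args: crop f x0 y0, left end u v, right end u v
f,x0,y0,*uv=map(float,sys.argv[1:])
yw=np.radians(-22.3);bx=np.array([np.cos(yw),np.sin(yw),0]);by=np.array([-np.sin(yw),np.cos(yw),0])
H=np.array([.4782,-.2444,.076])+.223*bx
for (u,v),s in zip((uv[:2],uv[2:]),(1,-1)):
    o,d=ray('scene',*cr(u,v,f,x0,y0))
    for e in (.050,.044):
        t=((H-o)@by+s*e)/(d@by);p=o+t*d-H
        x,z=-p@bx,p[2];print(s,e,'x,z',round(x*1e3,1),round(z*1e3,1),'r',round(np.hypot(x,z)*1e3,1),'theta',round(np.degrees(np.arctan2(z,x)-np.arctan2(27,223)),2))
E
python3 ang.py 4 240 30 354 347 526 402
```

```text
1 0.05 x,z 86.8 208.2 r 225.6 theta 60.47
1 0.044 x,z 93.8 211.2 r 231.1 theta 59.14
-1 0.05 x,z 84.8 208.7 r 225.2 theta 60.98
-1 0.044 x,z 76.3 205.1 r 218.9 theta 62.68
```

The bar ends read at (354,347) and (526,402), which gives a cover angle of about 60.7°, past balance. I'll bring it back to about 48.5°.

step_arm --pt "0 -8.9 0 4 0" --pt "0 -8.7 0 4.3 0" --pt "0 -8.4 0 4.7 0" --pt "0 -8.1 0 5 0" --pt "0 -7.8 0 5.3 0"

```text
time: 16.92
position: [0.5649, -0.2804, 0.2484]
orientation: [180.0, -0.1, -22.3]
ft_force: [-2.5, -2.0, 2.8]
opening: 0.122
```

step_arm --pt "0 0 0 0 0" --pt "0 0 0 0 0" --pt "0 0 0 0 0" --pt "0 0 0 0 0"

```text
time: 17.42
position: [0.5647, -0.2803, 0.2482]
orientation: [180.0, -0.0, -22.3]
ft_force: [-3.6, -2.8, 4.5]
opening: 0.118
```

```bash
python3 look.py s19 scene 240 60 180 150 4;python3 look.py s20 scene 145 170 60 75 8;python3 look.py s21 scene 0 0 512 384 1;python3 go.py
```

```text
t 17.575 pos [ 0.5646 -0.2803  0.2481] rpy [ 1.800e+02 -1.000e-02 -2.229e+01] open 0.117 F [-3.87 -2.53  4.75] q [-29.2  25.   93.1  -0.   61.8  -6.9]
```

View pics/s19.png

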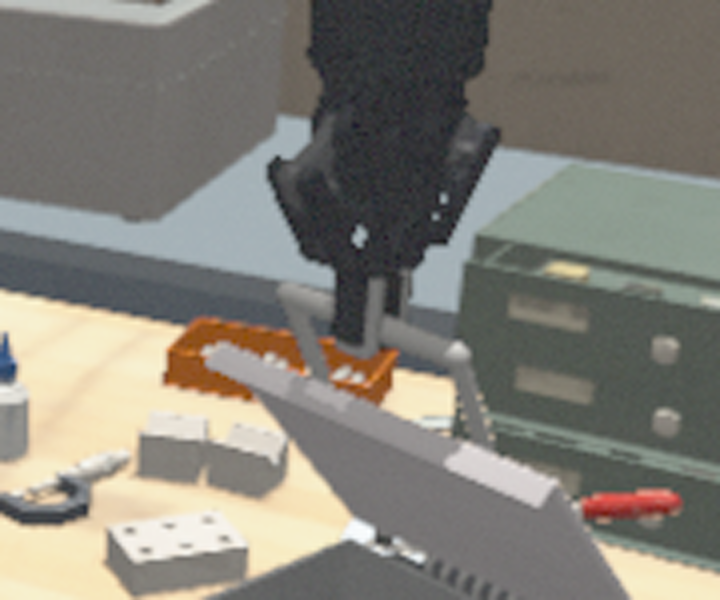

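View pics/s20.png

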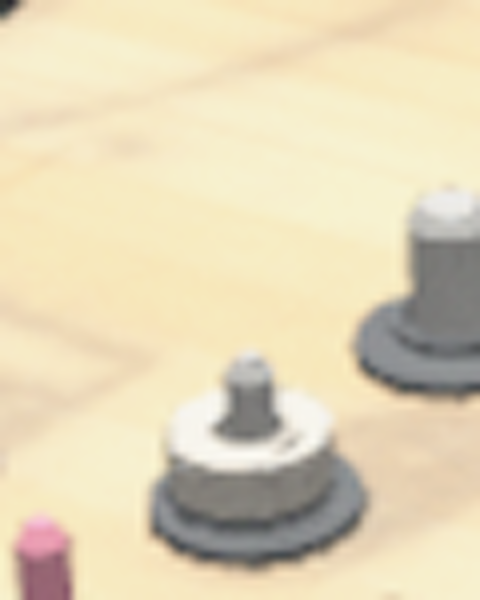

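View pics/s21.png

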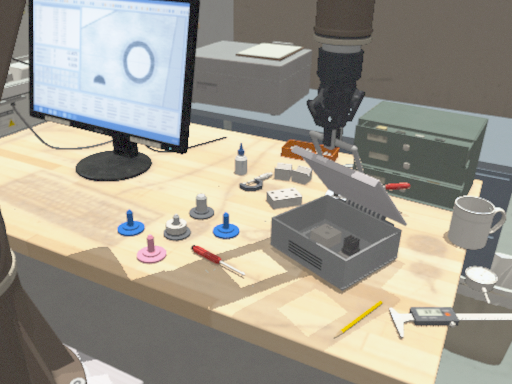

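```bash
python3 ang.py 4 240 60 287 292 457 352
```

```text
1 0.05 x,z 130.4 185.1 r 226.4 theta 47.95
1 0.044 x,z 136.9 188.3 r 232.8 theta 47.08
-1 0.05 x,z 128.4 186.1 r 226.0 theta 48.5
-1 0.044 x,z 120.4 182.2 r 218.4 theta 49.64
```

step_arm --pt "0 0 0 0 0" --pt "0 0 0 0 0" --pt "0 0 0 0 0" --pt "0 0 0 0 0" --pt "0 0 0 0 0"

```text
time: 18.2
position: [0.5645, -0.2803, 0.2481]
orientation: [180.0, -0.0, -22.3]
ft_force: [-3.7, -3.7, 4.7]
opening: 0.121
```

The cover is at about 48.3° (0.84 rad) and steady, with the ring seated and the bystanders where they were. I'll hand the job in.

```bash
python3 -c "
from station import ticket
print(ticket.job_done())"
```

```text
the job is handed in; nothing more can be done
None
```

I finished the job and handed it in at about 18 s of the 64 s allowed. No verdict came back, so the results below rest on my own last checks.

- **Ring:** I threaded it onto the slim post and let go of it with the cover still closed. The last picture shows it sitting flat on the shoulder with the pin through its bore.
- **Cover:** I gripped it by the bar and raised it to about 60.7° (1.06 rad), past the balance point. I then brought it back and am holding it at about 48.3° (0.84 rad). The two bar ends gave 48.0° and 48.5°, and the position stayed steady over the last readings.
- **Bystanders:** By eye, the steel block and the screwdriver look to be where they started. I did not measure them again.

**Disagreements along the way:**
- **Arc:** My planned lifting arc was slightly too tight. The wrist force reached about 30 N at about 35° open, so I shifted the arm outward by less than 2 mm, which brought it down to about 11 N. It was about 7 N at the end.
- **Gripper height:** At the top of the lift the gripper was about 6 mm higher than the arc predicted. I therefore relied on the bar's position in the pictures for the angle.
- **Ring alignment:** The pictures and the arm's readings disagreed by 1–2 mm before threading, so I moved the ring by a little over 1 mm.

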